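# Dead-weight check of a load cell

## Robot

A 6-joint arm with a two-finger parallel gripper is mounted at the origin on a cart in front of the work surface, level with it; the furniture and walls round the work are solid. World frame = base frame: x ahead of the robot, y to its left, z up, the work surface at z = 0. Lengths are in m, angles in rad, forces in N, time in s.
With the tool pointing down it reaches from about 0.35 to 0.775 m from the base axis. Payload 5.5 kg.
Tool frame: the origin (TCP) lies at the very end of the fingers, on their centre line; the grasp point (between the pads) lies env.pinch_z behind it (env.pinch_z is the distance from the TCP to the grasp point, in m); z points along the fingers, y is the line along which they close (so a half turn about z gives the same grasp; the last joint's range is limited). The gripper opens to 85 mm and grips with 20 to 120 N. Pads are 22 mm wide; open, the fingers measure 114 mm over their backs; the gripper's body (76 mm by 85 mm) begins 54 mm behind the grasp point. The pads swing forward as they close: fully open they stand 13 mm farther back than shut.
Start: joints at [1.009, 0.313, 0.046, 1.304, 0, 1.431], TCP at [0.235, 0.525, 0.204] pointing down, gripper open.
Joint ranges: [-2.76, 2.76], [-0.86, 1.69], [-1.03, 1.26], [-2.2, 2.34], [-1.47, 1.5], [-3.14, 3.14]. Speed limits (rad/s): [2.57, 2.57, 3.14, 3.14, 3.14, 3.14].

## Interface

Orientations are given as a unit quaternion [w, x, y, z].
In Python, from workcell import env, eyes gives the robot as it stands.
- The arm moves only by the shell command python3 -m jog 'ROWS' [FORCE]. ROWS is JSON, one flat list of numbers, 7 for each row, row after row: the shift along the world's x, y, z as a fraction of full scale, then the turn, a rotation vector about the world's x, y, z as a fraction of full scale, then the opening, from -1 (shut) to 1 (fully open), so that 0 is half open. A call has 1 to 12 rows; each row is the pose to reach, as a shift and turn from the pose commanded when the call began, turning the shorter way round; what a row does not reach only later rows make up. Full scale, the value 1, is 20 cm for a shift and pi rad for a turn. A row lasts 1/12 s, in which the tool goes at most 41.7 mm and 7.16 degrees, less where a joint would pass 70% of its speed; a pose out of reach is approached as far as the arm can. A call with a number of a shift or a turn outside -1 to 1 is refused whole. A call with a gripper value outside its range is refused whole. The fingers move at their own pace and stop on an object; FORCE is the grip in N (left out, the last holds). Time passes only in rows, so rows that repeat a pose let the fingers close. It gives the time, the measured TCP pose, the force, the opening and the grip force at its end, in the units of the state.
- env.get_state(): the state, without advancing time (a new reading comes with each control period).
- eyes.read_camera(name): name is "side" or "top"; returns (picture, depth): 480x640x3 uint8, red, green, blue; 480x640 float32, m along the optical axis (not along the pixel's ray), 0 where there is no reading.
- eyes.calibration(name): a dict with "fx", "fy", "cx", "cy" (pixels), "R" (3x3) and "t" (3): a world point X has camera coordinates R X + t. Camera axes: x right, y down, z forward; pixel columns grow to the right and rows downward; lengths in m; the calibration is good to about 2 mm. A picture is of the moment at which its call begins. calibration takes no time and is no camera call.
- env.hand_in(): hands the job in; it is judged then, once.
The state is a dict: "clock": time; "joint_pos": joint angles; "qvel": joint speeds; "tau": joint torques, N m; "tcp_pos": TCP position; "orientation": TCP orientation; "wrist_force": force on the tool from outside, world axes, zero at the start; "ft_torque": the same for the moment, N m; "finger_gap": finger opening in m; "grip_force": force on a finger pad.
Only numpy, scipy, OpenCV 4.12 (cv2) and the standard library are available. Lean on these libraries where they do the work, as an engineer would, in place of code of your own. Each camera call takes 0.05 s, during which the arm holds its last target. There are 200 camera calls.

## Task

Set up the load cell for its dead-weight check: pull the black transit plug out of the cell's cup and park it in the small free pocket of the wooden block, then seat the loading button in the cell's cup, the large weight on the button and last the small weight on the large one, each domed foot fully home in the cup below it so that the stack stands upright and centred. Set everything down gently, without dropping anything on the cell or pressing hard on it, and leave the other things on the desk where they are.

Things in the scene. Friction and masses are not known exactly. Their poses are not given: they have to be found in the camera images.
- cell_seat (a point): Centre of the cup's mouth on the load cell: a fixed round steel cell, 78 mm across, on an aluminium plate 100 x 100 x 10 mm, with a connector at its side. A boss 44 mm across rises in its middle; the boss's flat rim, where this point lies, is 46 mm above the desk. The cup is 23.6 mm wide and 9 mm deep, rounded, chamfered at the mouth. z up. The transit plug sits in it at first.
- plug_pocket (a point): Centre of the mouth of the small free pocket (24 mm wide, through hole) of the wooden storage block, at the block's top face. The block is fixed, 172 x 172 x 18 mm, with four pockets on a square of 96 mm pitch; the other three (34 mm wide) hold the button and the weights, in any order. In the block's own axes, which are this point's axes (z up), those three pockets lie at (+96, 0), (0, +96) and (+96, +96) mm from this point.
- plug_center (a point): Transit plug, black plastic, 30 g: this point is on its axis, 16 mm above its flat shoulder. Ribbed round knob 26 mm across from 10 to 32 mm above the shoulder, over a flange 40 mm across and 5 mm thick; below the shoulder a domed foot 22 mm across and 8 mm deep. z up along its axis. It only rests in the cup and lifts straight out.
- button_center (a point): Loading button, bare steel, about 0.2 kg: this point is on its axis, half-way between its shoulder and its top rim (16 mm from each). Head 44 mm across from 18 to 32 mm above the shoulder, with a cup in its top 31.6 mm wide and 11 mm deep; narrower waist (37 mm) and a foot flange 42 mm across under it; below the shoulder a domed foot 22 mm across and 8 mm deep. z up along its axis. Seated in the cell's cup, its shoulder lies on the rim, 0.8 mm of play sideways.
- big_center (a point): Large weight, bare steel cylinder 56 mm across and 40 mm high, about 0.75 kg: this point is its centre, 20 mm above its flat shoulder. A cup in its top, 31.6 mm wide and 11 mm deep; below the shoulder a domed foot 30 mm across and 10 mm deep. z up along its axis. It rests on its shoulder, in the block as on the button.
- small_center (a point): Small weight, bare steel cylinder 44 mm across and 34 mm high, about 0.4 kg, closed top: this point is its centre, 17 mm above its flat shoulder. Below the shoulder a domed foot 30 mm across and 10 mm deep. z up along its axis.
- load_cell: The load cell with its plate (fixed); origin at the middle of the plate's underside, the cup straight above it; x points to the connector.
- plug: The transit plug; origin at the centre of its shoulder.
- button: The loading button; origin at the centre of its shoulder.
- big_weight: The large weight; origin at the centre of its shoulder.
- small_weight: The small weight; origin at the centre of its shoulder.
- drink_cup: Bystander: plain beaker, 83 mm across, 92 mm high; origin under its centre.
- screw_tray: Bystander: shallow tray of screws, 70 x 95 x 16 mm; origin under its centre.
- side_cutter: Bystander: side cutter, 116 x 47 x 12 mm; origin under its centre.
- pen: Bystander: ball pen, 146 mm long; origin under its centre.
- pocket_lens: Bystander: folding pocket lens, 46 x 78 x 16 mm; origin under its centre.

How it is judged:
By the outcome, as a careful person would: the job done as asked, in the order asked, and still so for the second after the job is handed in, with the robot touching nothing.
It also fails if it takes over 72 s, if anything falls off the work surface, if the arm or the gripper's body presses on something with over 40 N, if the wrist force passes 120 N, or if a joint passes its speed limit or range.

## Working session

There is one attempt and no reset: what is moved stays moved. The work goes in short steps, Python scripts to look and compute and a shell command to move; the robot and the scene stay as the last step left them, time stands still between calls to the robot, and variables do not carry over. Pictures are saved under pics/ and viewed, at most 11 in all, crops included, and the job is handed in when it is done.

```bash
mkdir -p pics; ls; python3 - <<'E'
from workcell import env, eyes
import cv2,numpy as np
print(env.pinch_z, env.get_state())
for n in("top","side"):
    p,d=eyes.read_camera(n); cv2.imwrite(f"pics/{n}0.png",p[...,::-1]); np.savez(f"pics/{n}0.npz",p=p,d=d)
    c=eyes.calibration(n); print(n,c, "cam pos",-np.array(c["R"]).T@np.array(c["t"]))
E
```

```text
pics
0.0187 {'clock': 0.0, 'joint_pos': array([ 1.00942039e+00,  3.13996767e-01,  4.49763143e-02,  1.30359736e+00,
       -1.25320725e-05,  1.43120834e+00]), 'qvel': array([ 0.0012956 , -0.00061985, -0.00015154, -0.00097203, -0.00150186,
       -0.00060244]), 'tau': array([-1.29511362e-03, -4.80633116e+01,  2.98530811e+01,  1.95570441e-02,
       -3.32066011e-04,  2.16820524e-05]), 'tcp_pos': array([0.23510558, 0.52412419, 0.20340989]), 'orientation': array([-3.06818359e-04,  2.09334062e-01,  9.77843761e-01, -8.57526291e-04]), 'wrist_force': array([-0.12124508, -0.58348298, -0.28557942]), 'ft_torque': array([ 0.02129211, -0.04376868, -0.00547785]), 'grip_force': 0.0, 'finger_gap': 0.08521739188842217}
top {'fx': 551.5430107428406, 'fy': 551.5430107428406, 'cx': 318.9617669439593, 'cy': 238.7357738904229, 'R': array([[ 2.52203119e-02, -9.99681588e-01,  8.12036789e-04],
       [-9.88425649e-01, -2.50578807e-02, -1.49622323e-01],
       [ 1.49595029e-01,  2.97088367e-03, -9.88742889e-01]]), 't': array([0.00190375, 0.54066971, 1.00570777])} cam pos [0.38391491 0.01246334 1.07528112]
side {'fx': 548.0047780814147, 'fy': 548.0047780814147, 'cx': 323.7342980020217, 'cy': 238.79091565812752, 'R': array([[-0.97921965, -0.20259421,  0.00919039],
       [-0.08846204,  0.38591622, -0.91828271],
       [ 0.18249204, -0.90001347, -0.39581865]]), 't': array([0.55087506, 0.08995379, 1.06871293])} cam pos [0.35235358 1.0387455  0.50055676]
```

View pics/top0.png

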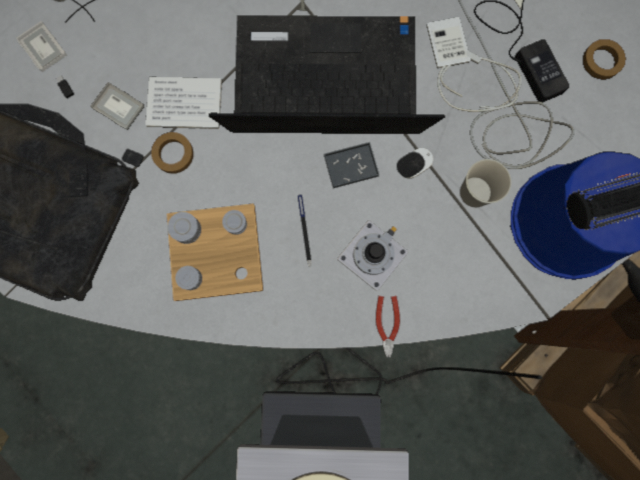

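View pics/side0.png

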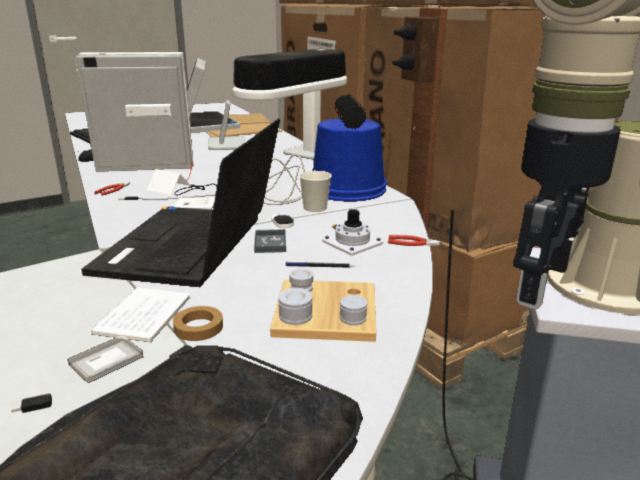

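```bash
python3 - <<'E'
import cv2,numpy as np
t=np.load("pics/top0.npz")["p"][...,::-1];s=np.load("pics/side0.npz")["p"][...,::-1]
z=lambda im,a,b,c,d,k:cv2.resize(im[b:d,a:c],None,fx=k,fy=k,interpolation=cv2.INTER_CUBIC)
a=z(t,160,195,270,305,3.6);b=z(t,330,210,420,300,3.6);c=z(s,265,195,445,345,3.6)
W=np.zeros((600,800,3),np.uint8)
a=cv2.resize(a,(300,300));b=cv2.resize(b,(300,300));c=cv2.resize(c,(500,417))
W[:300,:300]=a;W[300:,:300]=b;W[:417,300:]=c
cv2.imwrite("pics/crop1.png",W)
E
```

```text
(no output)
```

View pics/crop1.png

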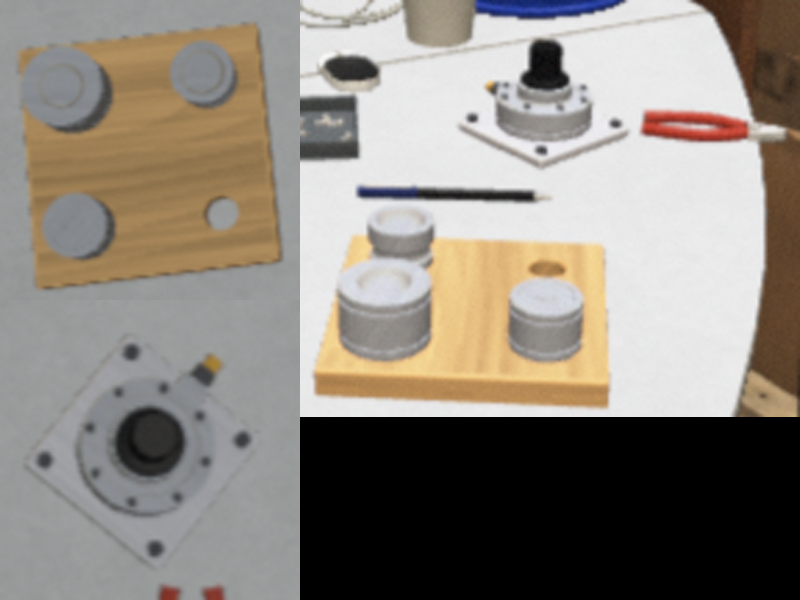

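```bash
cat > h.py <<'E'
from workcell import env, eyes
import cv2,numpy as np
def cloud(n,d):
    c=eyes.calibration(n);v,u=np.indices(d.shape)
    P=np.stack([(u-c["cx"])/c["fx"]*d,(v-c["cy"])/c["fy"]*d,d],-1)-c["t"]
    return P@c["R"]
def ray(n,uv,z):
    c=eyes.calibration(n);uv=np.atleast_2d(uv).astype(float)
    r=np.c_[(uv[:,0]-c["cx"])/c["fx"],(uv[:,1]-c["cy"])/c["fy"],np.ones(len(uv))]@c["R"]
    o=-c["R"].T@c["t"];return (o+r*((z-o[2])/r[:,2])[:,None])[:,:2]
def big(m):
    k,l,s,c=cv2.connectedComponentsWithStats(m.astype(np.uint8));return l==1+np.argmax(s[1:,4])
E
python3 - <<'E'
from h import *
for n in("top","side"):
    f=np.load(f"pics/{n}0.npz");p,d=f["p"],f["d"];X=cloud(n,d);h=cv2.cvtColor(p,cv2.COLOR_RGB2HSV)
    ok=(d>0)
    roi=ok&(X[...,0]>.2)&(X[...,0]<.6)&(X[...,1]>-.25)&(X[...,1]<.4)
    wood=roi&(h[...,1]>70)&(h[...,0]<25)&(h[...,0]>8)&(h[...,2]>90)&(X[...,1]>.05)
    wood=big(wood)
    top=wood&(np.abs(X[...,2]-np.median(X[wood][:,2]))<.006)
    r=cv2.minAreaRect(X[top][:,:2].astype(np.float32))
    print(n,"wood z",np.median(X[top][:,2]),r, "cornersctr")
    desk=roi&(X[...,2]<.01); print(" desk z",np.median(X[desk][:,2]))
    for lab,(cx,cy,zt) in dict(big=(0,0,.058),).items():pass
    blk=roi&(X[...,2]>.035)
    k,l,s,c=cv2.connectedComponentsWithStats(blk.astype(np.uint8))
    for i in range(1,k):
        if s[i,4]<80: continue
        Q=X[l==i];zt=np.percentile(Q[:,2],95);T=Q[Q[:,2]>zt-.006]
        m=(l==i)&(X[...,2]>zt-.006)
        (a,b),rr=cv2.minEnclosingCircle(T[:,:2].astype(np.float32))
        print("  blob",s[i],"ztop %.4f"%zt,"mean",T.mean(0).round(4),"circ",round(a,4),round(b,4),round(rr,4), "mincol",p[m].mean(0).round())
E
```

```text
top wood z 0.017686392743951933 ((0.5148823857307434, 0.21873487532138824), (0.17135529220104218, 0.17061127722263336), 7.970236301422119) cornersctr
 desk z -0.0006820151921095904
  blob [222 210  24  24 445] ztop 0.0518 mean [0.5695 0.1791 0.0492] circ 0.5698 0.1784 0.0223 mincol [134. 134. 134.]
  blob [167 212  32  31 771] ztop 0.0599 mean [0.5556 0.2736 0.0573] circ 0.5556 0.2739 0.0283 mincol [136. 138. 140.]
  blob [353 233  41  41 894] ztop 0.0784 mean [ 0.5164 -0.088   0.0773] circ 0.5168 -0.0883 0.0136 mincol [43. 43. 42.]
  blob [175 266  25  24 479] ztop 0.0542 mean [0.4609 0.2598 0.0513] circ 0.4614 0.2602 0.0224 mincol [133. 135. 138.]
side wood z 0.018835743311501285 ((0.5135682821273804, 0.22212302684783936), (0.1703074723482132, 0.17299041152000427), 8.091975212097168) cornersctr
 desk z 0.0010038581284005032
  blob [335 209  35  28 543] ztop 0.0790 mean [ 0.5152 -0.0838  0.0778] circ 0.5164 -0.0867 0.0147 mincol [54. 53. 53.]
  blob [289 268  24  19 373] ztop 0.0519 mean [0.5682 0.1809 0.0495] circ 0.5669 0.1811 0.0243 mincol [196. 195. 196.]
  blob [278 288  34  29 856] ztop 0.0597 mean [0.5546 0.2774 0.0579] circ 0.5546 0.2747 0.0299 mincol [204. 204. 206.]
  blob [340 295  27  23 529] ztop 0.0537 mean [0.4596 0.2638 0.052 ] circ 0.4595 0.2622 0.0232 mincol [203. 202. 204.]
```

```bash

python3 -m jog '[0.47,-1,0,0,0,0,0.2, 0.47,-1,0,0,0,0,0.2, 0.47,-1,0,0,0,0,0.2, 0.47,-1,0,0,0,0,0.2, 0.47,-1,0,0,0,0,0.2, 0.47,-1,0,0,0,0,0.2]' 30
python3 -m jog '[0.47,-1,0,0,0,0,0.2, 0.47,-1,0,0,0,0,0.2, 0.47,-1,0,0,0,0,0.2, 0.47,-1,0,0,0,0,0.2, 0.47,-1,0,0,0,0,0.2, 0.47,-1,0,0,0,0,0.2]'
python3 -m jog '[0.47,-1,-0.25,0,0,0,0.2, 0.47,-1,-0.25,0,0,0,0.2, 0.47,-1,-0.25,0,0,0,0.2, 0.47,-1,-0.25,0,0,0,0.2, 0.47,-1,-0.25,0,0,0,0.2, 0.47,-1,-0.25,0,0,0,0.2, 0.47,-1,-0.25,0,0,0,0.2, 0.47,-1,-0.25,0,0,0,0.2, 0.47,-1,-0.25,0,0,0,0.2]'
```

```text
clock: 0.6
tcp_pos: [0.3303, 0.3205, 0.204]
orientation: [0.0, 0.211, 0.977, -0.001]
wrist_force: [0.4, -0.4, -0.2]
finger_gap: 0.0517
grip_force: 0.0
clock: 1.1
tcp_pos: [0.4253, 0.1204, 0.2041]
orientation: [0.001, 0.212, 0.977, -0.001]
wrist_force: [0.2, 0.4, 0.2]
finger_gap: 0.0512
grip_force: 0.0
clock: 1.85
tcp_pos: [0.5167, -0.0748, 0.1541]
orientation: [-0.001, 0.209, 0.978, 0.0]
wrist_force: [0.3, 0.5, 0.6]
finger_gap: 0.0516
grip_force: 0.0
```

```bash

python3 -m jog '[0,-0.063,0,0,0,0,0.2, 0,-0.063,0,0,0,0,0.2, 0,-0.063,-0.15,0,0,0,0.2, 0,-0.063,-0.3,0,0,0,0.2, 0,-0.063,-0.3,0,0,0,0.2, 0,-0.063,-0.3,0,0,0,0.2]'
python3 - <<'E'
from h import *
W=[]
for n,(a,b) in dict(top=(310,180),side=(285,130)).items():
    p,d=eyes.read_camera(n);np.savez(f"pics/{n}1.npz",p=p,d=d)
    W.append(cv2.resize(p[b:b+140,a:a+120,::-1],(400,467),interpolation=cv2.INTER_CUBIC))
cv2.imwrite("pics/v1.png",np.hstack(W))
E
```

```text
clock: 2.35
tcp_pos: [0.5158, -0.0868, 0.0937]
orientation: [-0.002, 0.209, 0.978, 0.0]
wrist_force: [1.0, 0.1, -0.4]
finger_gap: 0.0512
grip_force: 0.0
```

View pics/v1.png

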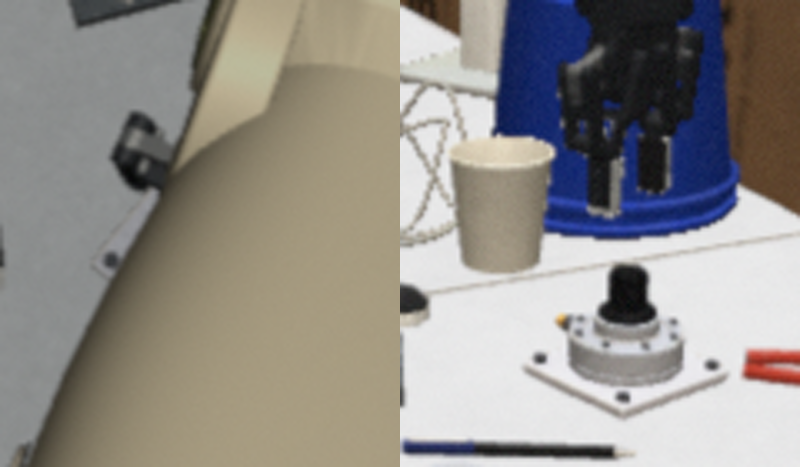

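```bash
python3 - <<'E'
from h import *
f=np.load("pics/side1.npz");p,d=f["p"],f["d"];X=cloud("side",d)
m=(d>0)&(np.abs(X[...,0]-.516)<.05)&(np.abs(X[...,1]+.087)<.06)&(X[...,2]>.083)&(X[...,2]<.16)
k,l,s,c=cv2.connectedComponentsWithStats(m.astype(np.uint8))
for z in np.arange(.084,.15,.006):
    q=X[m&(abs(X[...,2]-z)<.003)]
    if len(q):print(z.round(3),len(q),q.min(0).round(4),q.max(0).round(4))
E
```

```text
0.126 23 [ 0.4979 -0.1181  0.1252] [ 0.5394 -0.0565  0.129 ]
0.132 37 [ 0.4937 -0.116   0.1293] [ 0.5388 -0.0494  0.135 ]
0.138 55 [ 0.4945 -0.1165  0.135 ] [ 0.5381 -0.0481  0.141 ]
0.144 49 [ 0.4947 -0.1184  0.1411] [ 0.5382 -0.0491  0.1469]
```

```bash
python3 - <<'E'
from h import *
print(env.get_state())
f=np.load("pics/side0.npz");d=f["d"];X=cloud("side",d)
m=(d>0)&(np.abs(X[...,0]-.235)<.08)&(np.abs(X[...,1]-.525)<.08)&(X[...,2]>.15)&(X[...,2]<.3)
q=X[m];i=np.argsort(q[:,2])[:25];print(q[i][::3].round(4))
c=eyes.calibration("side");x=c["R"]@np.array([.235,.525,.204])+c["t"];print(x[:2]/x[2]*c["fx"]+[c["cx"],c["cy"]],x)
p,d=eyes.read_camera("side");cv2.imwrite("pics/s2.png",p[...,::-1]);X=cloud("side",d)
m=(d>0)&(np.abs(X[...,0]-.516)<.05)&(np.abs(X[...,1]+.087)<.06)&(X[...,2]>.083)&(X[...,2]<.3);print(X[m][:,2].min())
E
```

```text
{'clock': 2.45, 'joint_pos': array([-3.20729204e-01,  2.75912833e-01, -2.78810915e-01,  1.01423810e+00,
        1.21653090e-04,  1.00356713e-01]), 'qvel': array([-0.00137831, -0.00888584,  0.02030568, -0.00538557,  0.0010835 ,
       -0.001302  ]), 'tau': array([ 3.05335689e-02, -4.25274575e+01,  2.64885825e+01,  8.05285759e-02,
        5.29937861e-04,  6.93354086e-04]), 'tcp_pos': array([ 0.51823147, -0.08781522,  0.09596495]), 'orientation': array([ 9.18364017e-04,  2.08990756e-01,  9.77917184e-01, -4.04049575e-05]), 'wrist_force': array([-0.01060832, -0.20852561,  0.68305442]), 'ft_torque': array([-0.01174742,  0.01770043,  0.00537686]), 'grip_force': 0.0, 'finger_gap': 0.05112290449868709}
[[0.2575 0.5659 0.2439]
 [0.211  0.4866 0.2444]
 [0.2587 0.5675 0.2446]
 [0.2612 0.5662 0.2447]
 [0.2204 0.4826 0.2449]
 [0.2167 0.4846 0.2451]
 [0.2487 0.5716 0.2451]
 [0.2596 0.5668 0.2452]
 [0.2605 0.5671 0.2453]]
[536.0005963 321.6687426] [0.21627132 0.08444156 0.55834448]
0.1265466919864337
```

```bash

python3 -m jog '[0,0,-0.1,0,0,0,0.2, 0,0,-0.2,0,0,0,0.2, 0,0,-0.22,0,0,0,0.2, 0,0,-0.22,0,0,0,0.2]'
python3 - <<'E'
from h import *
p,d=eyes.read_camera("side")
print(env.get_state()["tcp_pos"])
X=cloud("side",d)
for z in np.arange(.05,.13,.006):
    q=X[(d>0)&(np.abs(X[...,0]-.516)<.06)&(np.abs(X[...,1]+.087)<.06)&(abs(X[...,2]-z)<.003)]
    if len(q):print(z.round(3),len(q),q.min(0).round(4),q.max(0).round(4))
a=cv2.resize(p[175:255,310:410,::-1],(750,600),interpolation=cv2.INTER_CUBIC);cv2.imwrite("pics/v2.png",a)
E
```

```text
clock: 2.83
tcp_pos: [0.5171, -0.0878, 0.0504]
orientation: [-0.0, 0.209, 0.978, 0.0]
wrist_force: [0.4, -0.1, 0.2]
finger_gap: 0.0515
grip_force: 0.0
[ 0.51782613 -0.08803755  0.05125935]
0.05 78 [ 0.4941 -0.1038  0.0471] [ 0.5362 -0.0658  0.053 ]
0.056 43 [ 0.4972 -0.0887  0.053 ] [ 0.5322 -0.0666  0.0589]
0.062 25 [ 0.5031 -0.084   0.0599] [ 0.5277 -0.0729  0.0646]
0.068 33 [ 0.5032 -0.0863  0.0651] [ 0.5276 -0.073   0.071 ]
0.074 28 [ 0.5032 -0.0853  0.071 ] [ 0.5283 -0.074   0.0769]
0.08 37 [ 0.5014 -0.1131  0.0774] [ 0.5335 -0.0622  0.0823]
0.086 44 [ 0.4944 -0.1163  0.0831] [ 0.5379 -0.0542  0.0889]
0.092 57 [ 0.4944 -0.1187  0.0891] [ 0.5393 -0.0487  0.095 ]
0.098 48 [ 0.4943 -0.1184  0.0951] [ 0.5393 -0.0465  0.101 ]
0.104 53 [ 0.4953 -0.118   0.1013] [ 0.5395 -0.0472  0.1067]
0.11 61 [ 0.495  -0.1194  0.1071] [ 0.5394 -0.0481  0.1129]
0.116 49 [ 0.4943 -0.1205  0.113 ] [ 0.5377 -0.0482  0.119 ]
0.122 44 [ 0.4919 -0.1181  0.1191] [ 0.54   -0.0459  0.125 ]
0.128 64 [ 0.4851 -0.1288  0.1251] [ 0.5508 -0.0325  0.131 ]
```

View pics/v2.png

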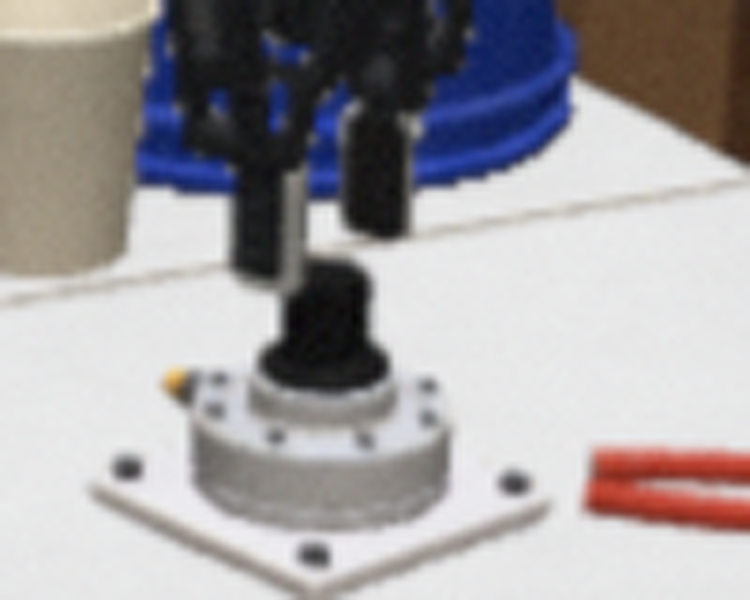

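```bash

python3 -m jog '[0,0,-0.05,0,0,0,0.2, 0,0,-0.1,0,0,0,0.2, 0,0,-0.105,0,0,0,0.2, 0,0,-0.105,0,0,0,-0.25, 0,0,-0.105,0,0,0,-0.25, 0,0,-0.105,0,0,0,-0.25]'
python3 -m jog '[0,0,0,0,0,0,-0.35, 0,0,0,0,0,0,-0.45, 0,0,0,0,0,0,-0.6,0,0,0,0,0,0,-0.6,0,0,0,0,0,0,-0.6]' 25; python3 - <<'E'
from workcell import env
print(env.get_state()["tcp_pos"])
E
```

```text
clock: 3.38
tcp_pos: [0.5177, -0.088, 0.0296]
orientation: [0.0, 0.209, 0.978, 0.0]
wrist_force: [0.8, 0.8, 0.5]
finger_gap: 0.0325
grip_force: 0.0
clock: 3.8
tcp_pos: [0.5178, -0.0881, 0.0297]
orientation: [0.0, 0.209, 0.978, 0.0]
wrist_force: [-0.6, -0.4, 4.6]
finger_gap: 0.0243
grip_force: 24.5
[ 0.51775464 -0.08806282  0.02973173]
```

```bash

python3 -m jog '[0,0,0.03,0,0,0,-0.6, 0,0,0.08,0,0,0,-0.6, 0,0,0.2,0,0,0,-0.6, 0,0,0.3,0,0,0,-0.6, -0.05,0.17,0.35,0,0,0,-0.6, -0.11,0.37,0.35,0,0,0,-0.6, -0.17,0.57,0.35,0,0,0,-0.6, -0.215,0.77,0.35,0,0,0,-0.6, -0.215,0.92,0.35,0,0,0,-0.6, -0.215,1,0.35,0,0,0,-0.6, -0.215,1,0.35,0,0,0,-0.6]'
python3 -m jog '[0,0.15,0,0,0,0,-0.6, 0,0.25,0,0,0,0,-0.6, 0,0.27,0,0,0,0,-0.6, 0,0.27,-0.1,0,0,0,-0.6, 0,0.27,-0.2,0,0,0,-0.6, 0,0.27,-0.2,0,0,0,-0.6, 0,0.27,-0.2,0,0,0,-0.6]'
python3 - <<'E'
from h import *
W=[];print(env.get_state()["tcp_pos"])
for n,(a,b) in dict(top=(180,200),side=(290,230)).items():
    p,d=eyes.read_camera(n);np.savez(f"pics/{n}3.npz",p=p,d=d)
    W.append(cv2.resize(p[b:b+100,a:a+80,::-1],(400,500),interpolation=cv2.INTER_CUBIC))
cv2.imwrite("pics/v3.png",np.hstack(W))
E
```

```text
clock: 4.72
tcp_pos: [0.4742, 0.1151, 0.1003]
orientation: [0.0, 0.207, 0.978, 0.001]
wrist_force: [-0.1, -0.3, -0.6]
finger_gap: 0.0239
grip_force: 24.7
clock: 5.3
tcp_pos: [0.4734, 0.165, 0.0589]
orientation: [-0.001, 0.21, 0.978, -0.001]
wrist_force: [0.4, 0.4, -0.3]
finger_gap: 0.024
grip_force: 24.8
[0.47343277 0.1649782  0.05886626]
```

View pics/v3.png

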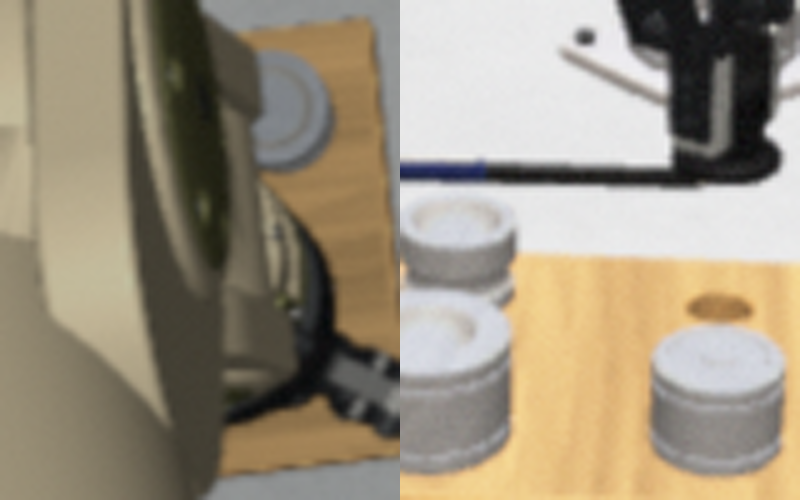

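```bash
python3 - <<'E'
from h import *
from scipy.optimize import least_squares
f=np.load("pics/side3.npz");p,d=f["p"],f["d"];g=p.max(2).astype(int)
# flange: dark pixels rows 255-270 cols 343..448
for r in range(254,269):
    c=np.where(g[r,340:450]<95)[0]+340; print(r,c.min() if len(c) else None,c.max() if len(c) else None,len(c))
h=cv2.cvtColor(p,cv2.COLOR_RGB2HSV)
s=p[...,0].astype(int)
sub=s[284:300,338:372]; 
m=np.zeros(s.shape,bool); m[284:300,338:372]=sub<175
ys,xs=np.where(big(m));print("hole px",xs.min(),xs.max(),ys.min(),ys.max(),xs.mean(),ys.mean(),len(xs))
print(sub[::2,::2])
f0=np.load("pics/side0.npz")["p"]
E
```

```text
254 344 449 18
255 344 449 19
256 345 449 17
257 346 449 16
258 348 449 15
259 345 449 14
260 345 449 19
261 345 449 24
262 345 449 24
263 344 449 24
264 340 449 27
265 340 449 26
266 340 449 23
267 447 449 3
268 447 449 3
hole px 348 359 290 293 353.5 291.4166666666667 36
[[225 226 228 231 239 239 236 234 233 239 236 235 231 227 232 242 243]
 [222 226 229 231 237 239 237 233 234 237 236 239 234 229 231 241 244]
 [225 226 231 232 236 240 228 214 219 232 234 238 235 229 231 241 243]
 [222 226 231 229 234 184 165 171 178 169 176 231 235 228 231 239 242]
 [223 226 233 231 234 164 162 172 170 163 153 196 238 228 229 240 243]
 [218 228 231 230 234 231 220 203 191 208 221 236 238 228 230 240 243]
 [218 227 231 225 217 212 212 211 210 210 213 223 233 229 231 238 242]
 [223 226 215 205 208 210 211 214 209 211 207 208 204 219 229 238 241]]
```

```bash
python3 - <<'E'
from h import *
f=np.load("pics/side3.npz");p=f["p"];g=p.max(2).astype(int)
for r in range(256,270):print(r,g[r,341:372])
c=eyes.calibration("side")
def pr(P): x=P@c["R"].T+c["t"];return x[:,:2]/x[:,2:]*c["fx"]+[c["cx"],c["cy"]]
t=np.linspace(0,2*np.pi,200)
circ=lambda x,y,z,r:pr(np.c_[x+r*np.cos(t),y+r*np.sin(t),0*t+z])
H=ray("side",[353.9,291.3],.018)[0];print("hole",H); 
h=circ(*H,.018,.012);print("pred hole ext",h.min(0),h.max(0))
for x,y in (H,(.4725,.1665),(.4725,.1645)):
  a=np.r_[circ(x,y,.075,.02),circ(x,y,.080,.02)];print(x,y,a.min(0),a.max(0))
E
```

```text
256 [233 231 183  99  42  31  26  29  24  29  38  87 121 120  96  50  21  21
  18  19  25  74 202 230 232 235 233 233 231 233 231]
257 [234 233 221 149  95  59  48  42  29  28  41  94 123 119  95  50  19  17
  24  21  24  52 140 196 227 233 234 233 231 232 233]
258 [233 233 230 170 119 110 103  91  64  54  65 109 123 115  90  50  20  14
  17  18  20  30  61 115 190 227 232 233 234 232 233]
259 [232 233 229 151  93 101 107 114 108 107 113 124 123 109  71  34  23  19
  22  17  16  21  27  51 123 213 231 233 231 234 234]
260 [233 233 227 139  58  60  63  78  80  97 117 122 100  71  38  23  16  16
  19  15  22  26  31  31  66 164 223 231 232 231 233]
261 [231 230 207 117  41  36  32  43  44  55  75  77  56  36  24  20  18  19
  17  20  29  31  32  29  53 156 221 230 233 233 232]
262 [226 225 209 121  38  31  29  29  34  36  35  38  32  29  28  26  29  30
  32  33  27  36  32  30  58 163 223 231 233 232 233]
263 [149 150 142  82  33  26  28  28  34  34  33  35  40  36  38  34  43  37
  38  37  37  36  32  35  86 196 229 233 234 232 234]
264 [ 55  56  57  47  31  23  20  22  26  27  33  33
[... 367 characters left out ...]
20 116 116 134 168 193 201 197 199 203 202 201 200
 203 208 213 226 232 233 233 232 231 232 232 231 231]
268 [219 212 213 212 212 209 209 209 211 219 229 229 229 231 231 231 231 230
 229 229 231 232 233 234 233 232 232 232 232 233 232]
269 [231 231 232 233 230 232 231 231 231 231 233 233 231 233 231 233 232 234
 233 234 233 231 233 233 234 235 235 234 233 233 233]
hole [0.47228171 0.16590476]
pred hole ext [347.31011122 288.14784581] [360.49680815 294.52247883]
0.4722817062500482 0.16590475695451623 [343.65739404 255.81153771] [366.25875116 268.12007682]
0.4725 0.1665 [343.47981761 255.93630467] [366.09200389 268.25575101]
0.4725 0.1645 [343.6705203  255.47954577] [366.2416717  267.75931371]
```

```bash
python3 - <<'E'
from h import *
p=np.load("pics/top0.npz")["p"];d=np.load("pics/top0.npz")["d"]
h=cv2.cvtColor(p,cv2.COLOR_RGB2HSV)
m=np.zeros(d.shape,bool);m[262:283,230:252]=h[262:283,230:252,1]<60
m=big(m);cs,_=cv2.findContours(m.astype(np.uint8),0,1);print(cv2.minEnclosingCircle(cs[0]),m.sum())
ys,xs=np.where(m);c=[xs.mean(),ys.mean()];print(c,ray("top",c,.018),ray("top",c,.0),h[262:283,230:252,1][::2,::2])
E
```

```text
((241.125, 273.125), 5.876429557800293) 105
[np.float64(241.0952380952381), np.float64(273.03809523809525)] [[0.4734841  0.16345287]] [[0.475009   0.16602344]] [[120 121 119 119 121 118 119 119 118 117 118]
 [120 119 120 118 117 117 118 117 120 119 119]
 [120 118 118 118 119 119 117 118 118 120 120]
 [119 117 120 121  79  20   7  34 104 119 120]
 [119 116 119  90   2   5   3   3  35 116 120]
 [119 120 119  23   3   3   3   5   7 112 119]
 [119 119 115  16   3   5   5   3  16 115 118]
 [120 119 118  57   5   3   5   3  65 119 119]
 [118 120 119 115  41   7   8  69 117 121 117]
 [116 118 118 120 117 110 117 119 119 119 119]
 [117 119 119 118 119 118 120 118 120 120 119]]
```

```bash

python3 -m jog '[0,0,-0.08,0,0,0,-0.6, 0,0,-0.16,0,0,0,-0.6, 0,0,-0.21,0,0,0,-0.6, 0,0,-0.225,0,0,0,-0.6, 0,0,-0.23,0,0,0,-0.6, 0,0,-0.235,0,0,0,-0.6, 0,0,-0.24,0,0,0,-0.6, 0,0,-0.245,0,0,0,-0.6]'
python3 -m jog '[0,0,-0.005,0,0,0,-0.6, 0,0,-0.01,0,0,0,-0.6, 0,0,-0.015,0,0,0,-0.6, 0,0,-0.015,0,0,0,-0.6]'
```

```text
clock: 6.07
tcp_pos: [0.4751, 0.1662, 0.011]
orientation: [0.001, 0.209, 0.978, 0.0]
wrist_force: [-0.4, 0.2, 0.2]
finger_gap: 0.0242
grip_force: 24.8
clock: 6.4
tcp_pos: [0.4743, 0.166, 0.0072]
orientation: [-0.0, 0.209, 0.978, 0.0]
wrist_force: [-0.3, 0.3, 0.5]
finger_gap: 0.0237
grip_force: 24.8
```

```bash

python3 -m jog '[0,0,-0.006,0,0,0,-0.6, 0,0,-0.012,0,0,0,-0.6, 0,0,-0.018,0,0,0,-0.6, 0,0,-0.018,0,0,0,-0.6]'
python3 -m jog '[0,0,-0.004,0,0,0,-0.6, 0,0,-0.008,0,0,0,-0.6, 0,0,-0.008,0,0,0,-0.6]'
```

```text
clock: 6.73
tcp_pos: [0.4742, 0.166, 0.0034]
orientation: [-0.0, 0.209, 0.978, -0.0]
wrist_force: [0.1, 0.5, -0.1]
finger_gap: 0.0241
grip_force: 24.8
clock: 6.98
tcp_pos: [0.4744, 0.166, 0.002]
orientation: [-0.0, 0.209, 0.978, -0.0]
wrist_force: [0.3, 0.2, -0.9]
finger_gap: 0.0241
grip_force: 24.8
```

```bash

python3 -m jog '[0,0,-0.002,0,0,0,-0.6, 0,0,-0.004,0,0,0,-0.6, 0,0,-0.004,0,0,0,-0.6]'
python3 -m jog '[0,0,0,0,0,0,-0.35, 0,0,0,0,0,0,-0.2, 0,0,0,0,0,0,0.1, 0,0,0,0,0,0,0.1, 0,0,0.1,0,0,0,0.1, 0,0,0.3,0,0,0,0.2, 0,0,0.4,0,0,0,0.2, 0,0,0.4,0,0,0,0.2]'
python3 - <<'E'
from h import *
p,d=eyes.read_camera("side");X=cloud("side",d)
print(env.get_state()["tcp_pos"])
for z in np.arange(.017,.07,.004):
    q=X[(d>0)&(p.max(2)<110)&(np.abs(X[...,0]-.474)<.03)&(np.abs(X[...,1]-.166)<.03)&(abs(X[...,2]-z)<.002)]
    if len(q):print(z.round(3),len(q),q.min(0).round(4),q.max(0).round(4))
cv2.imwrite("pics/s4.png",p[...,::-1])
E
```

```text
clock: 7.23
tcp_pos: [0.4745, 0.166, 0.0018]
orientation: [0.0, 0.209, 0.978, 0.0]
wrist_force: [-1.0, -0.5, 4.4]
finger_gap: 0.0241
grip_force: 25.1
clock: 7.9
tcp_pos: [0.478, 0.1667, 0.0859]
orientation: [0.004, 0.209, 0.978, 0.002]
wrist_force: [0.7, 0.7, 0.1]
finger_gap: 0.0511
grip_force: 0.0
[0.47677764 0.16647079 0.08375464]
0.021 24 [0.4538 0.1665 0.0202] [0.4891 0.1853 0.0229]
0.025 93 [0.4535 0.1553 0.0231] [0.4902 0.1878 0.0269]
0.029 25 [0.4609 0.1698 0.0274] [0.4844 0.1795 0.0308]
0.033 27 [0.4593 0.1693 0.0314] [0.4844 0.182  0.0347]
0.037 31 [0.4594 0.1664 0.035 ] [0.4844 0.1806 0.0389]
0.041 28 [0.4593 0.1709 0.0394] [0.4846 0.1807 0.043 ]
0.045 30 [0.4595 0.1668 0.043 ] [0.4843 0.1827 0.047 ]
0.049 48 [0.46   0.1544 0.0473] [0.4832 0.1799 0.051 ]
0.053 36 [0.4615 0.1589 0.051 ] [0.4824 0.1795 0.0532]
```

```bash

python3 -m jog '[0.12,0.017,0,0,0,0,0.65, 0.27,0.04,0,0,0,0,0.65, 0.4,0.06,0,0,0,0,0.65, 0.476,0.067,0,0,0,0,0.65, 0.476,0.067,-0.1,0,0,0,0.65, 0.476,0.067,-0.2,0,0,0,0.65, 0.476,0.067,-0.2,0,0,0,0.65, 0.476,0.067,-0.2,0,0,0,0.65]'
python3 - <<'E'
from h import *
print(env.get_state()["tcp_pos"])
E
```

```text
clock: 8.62
tcp_pos: [0.5673, 0.179, 0.0389]
orientation: [-0.003, 0.209, 0.978, -0.001]
wrist_force: [-0.1, 0.3, -0.0]
finger_gap: 0.0703
grip_force: 0.0
[0.56726134 0.17900441 0.03887625]
```

```bash

python3 -m jog '[0,0,-0.08,0,0,0,0.65, 0,0,-0.15,0,0,0,0.65, 0,0,-0.19,0,0,0,0.65, 0,0,-0.205,0,0,0,0.65, 0,0,-0.205,0,0,0,0.3, 0,0,-0.205,0,0,0,0.2, 0,0,-0.205,0,0,0,0.14]' 40
python3 -m jog '[0,0,0,0,0,0,0.1, 0,0,0,0,0,0,0.06, 0,0,0,0,0,0,0.0, 0,0,0,0,0,0,-0.1, 0,0,0,0,0,0,-0.2]'
```

```text
clock: 9.2
tcp_pos: [0.5704, 0.1796, 0.0014]
orientation: [0.001, 0.209, 0.978, 0.0]
wrist_force: [-0.1, -0.1, -0.2]
finger_gap: 0.0488
grip_force: 0.0
clock: 9.62
tcp_pos: [0.5701, 0.1793, 0.0013]
orientation: [0.001, 0.209, 0.978, 0.0]
wrist_force: [-0.8, -1.2, 6.0]
finger_gap: 0.0419
grip_force: 39.7
```

```bash

python3 -m jog '[0,0,0.02,0,0,0,-0.2, 0,0,0.06,0,0,0,-0.2, 0,0,0.15,0,0,0,-0.2, 0,0,0.27,0,0,0,-0.2, -0.01,-0.05,0.37,0,0,0,-0.2, -0.04,-0.2,0.4,0,0,0,-0.2, -0.08,-0.4,0.4,0,0,0,-0.2, -0.12,-0.6,0.4,0,0,0,-0.2, -0.16,-0.8,0.4,0,0,0,-0.2, -0.2,-1,0.4,0,0,0,-0.2]'
python3 -m jog '[-0.03,-0.15,0,0,0,0,-0.2, -0.05,-0.26,0,0,0,0,-0.2, -0.06,-0.32,0,0,0,0,-0.2, -0.062,-0.336,0,0,0,0,-0.2, -0.062,-0.336,-0.05,0,0,0,-0.2, -0.062,-0.336,-0.1,0,0,0,-0.2, -0.062,-0.336,-0.13,0,0,0,-0.2, -0.062,-0.336,-0.13,0,0,0,-0.2, -0.062,-0.336,-0.13,0,0,0,-0.2]'
python3 - <<'E'
from h import *
print(env.get_state()["tcp_pos"])
W=[]
for n,(a,b) in dict(top=(330,200),side=(305,160)).items():
    p,d=eyes.read_camera(n);np.savez(f"pics/{n}5.npz",p=p,d=d)
    W.append(cv2.resize(p[b:b+100,a:a+80,::-1],(400,500),interpolation=cv2.INTER_CUBIC))
cv2.imwrite("pics/v5.png",np.hstack(W))
E
```

```text
clock: 10.45
tcp_pos: [0.5289, -0.0218, 0.0808]
orientation: [0.0, 0.209, 0.978, 0.0]
wrist_force: [1.1, -0.3, -1.8]
finger_gap: 0.0417
grip_force: 41.0
clock: 11.2
tcp_pos: [0.5165, -0.0863, 0.0532]
orientation: [-0.001, 0.208, 0.978, 0.0]
wrist_force: [-0.5, -0.3, -1.4]
finger_gap: 0.0415
grip_force: 41.1
[ 0.51646871 -0.08631095  0.05321392]
```

View pics/v5.png

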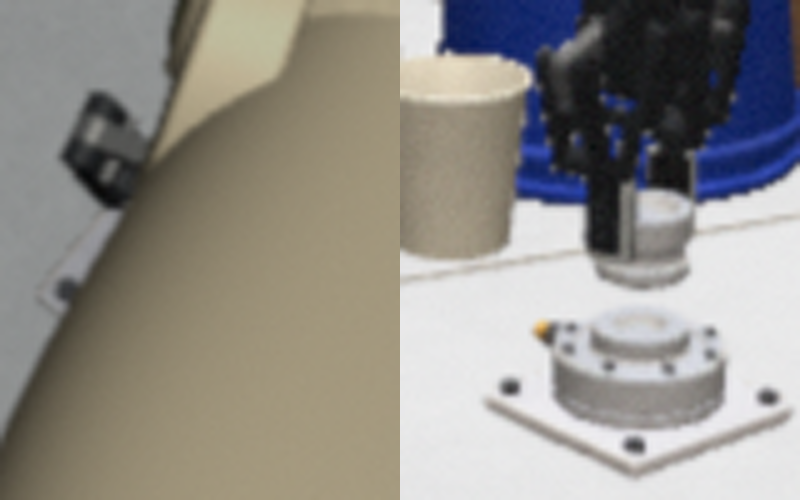

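```bash
python3 - <<'E'
from h import *
def dark(n,fn,guess):
    g=255-np.load(fn)["p"].max(2).astype(float);out=[]
    for u,v in guess:
        u0,v0=int(u)-4,int(v)-4;w=g[v0:v0+10,u0:u0+10];w=np.clip(w-np.median(w)-25,0,None);yy,xx=np.indices(w.shape)
        out.append([u0+(w*xx).sum()/w.sum(),v0+(w*yy).sum()/w.sum()])
    return np.array(out)
t=dark("top","pics/top0.npz",[(330+a*.3,210+(b-300)*.3) for a,b in((131,352),(242,440),(155,548),(44,460))])
P=ray("top",t,.010);print("top",P.round(4),P.mean(0),np.linalg.norm(P-P.mean(0),axis=1))
s=dark("side","pics/side5.npz",[(305+(a-400)/5,160+b/5) for a,b in((510,387),(768,397))])
P=ray("side",s,.010);print("side",P.round(4),P.mean(0),np.linalg.norm(P-P.mean(0),axis=1))
f=np.load("pics/side5.npz");p,d=f["p"],f["d"];X=cloud("side",d)
c=eyes.calibration("side");g=p.max(2).astype(int)
for r in range(205,222):
    q=X[r,340:370];ok=(d[r,340:370]>0)&(abs(q[:,1]+.087)<.03);
    if ok.any():print(r,q[ok][:,0].min().round(4),q[ok][:,0].max().round(4),q[ok][:,1].max().round(4),np.median(q[ok][:,2]).round(4),ok.sum())
print(env.get_state()["tcp_pos"])
E
```

```text
top [[ 0.5744 -0.0817]
 [ 0.5241 -0.1469]
 [ 0.4592 -0.0968]
 [ 0.5092 -0.0318]] [ 0.51672577 -0.08928966] [0.05815781 0.05810558 0.0579843  0.05798472]
side [[ 0.574  -0.0813]
 [ 0.4562 -0.0958]] [ 0.51508765 -0.08857651] [0.0593391 0.0593391]
205 0.495 0.5288 -0.0575 0.0997 15
206 0.4954 0.5355 -0.0575 0.0982 19
207 0.4952 0.5354 -0.0577 0.0959 16
208 0.4966 0.5334 -0.0582 0.0938 15
209 0.4973 0.5359 -0.0574 0.0912 16
210 0.4977 0.5362 -0.0587 0.0879 17
211 0.4954 0.5344 -0.0583 0.0853 20
212 0.4951 0.5339 -0.0583 0.0822 18
213 0.4949 0.5337 -0.0648 0.0804 19
214 0.4952 0.5333 -0.0659 0.0784 19
215 0.4969 0.5307 -0.0647 0.0755 17
216 0.4999 0.5253 -0.0643 0.074 13
217 0.5079 0.5162 -0.0643 0.0724 5
221 0.5084 0.5306 -0.1025 0.0472 11
[ 0.51739184 -0.08700199  0.05422694]
```

```bash

python3 -m jog '[0.003,-0.006,-0.03,0,0,0,-0.2, 0.003,-0.006,-0.05,0,0,0,-0.2, 0.003,-0.006,-0.07,0,0,0,-0.2, 0.003,-0.006,-0.08,0,0,0,-0.2,0.003,-0.006,-0.085,0,0,0,-0.2, 0.003,-0.006,-0.09,0,0,0,-0.2, 0.003,-0.006,-0.095,0,0,0,-0.2,0.003,-0.006,-0.095,0,0,0,-0.2]'
python3 -m jog '[0,0,-0.005,0,0,0,-0.2, 0,0,-0.01,0,0,0,-0.2, 0,0,-0.01,0,0,0,-0.2]'
```

```text
clock: 11.97
tcp_pos: [0.5178, -0.089, 0.0352]
orientation: [0.0, 0.209, 0.978, 0.0]
wrist_force: [0.7, -0.7, -2.3]
finger_gap: 0.0417
grip_force: 41.1
clock: 12.22
tcp_pos: [0.5178, -0.089, 0.0332]
orientation: [-0.0, 0.209, 0.978, 0.0]
wrist_force: [-0.8, -0.0, -1.9]
finger_gap: 0.0417
grip_force: 41.1
```

```bash

python3 -m jog '[0,0,-0.004,0,0,0,-0.2, 0,0,-0.008,0,0,0,-0.2, 0,0,-0.01,0,0,0,-0.2, 0,0,-0.01,0,0,0,-0.2]'
python3 -m jog '[0,0,-0.003,0,0,0,-0.2, 0,0,-0.006,0,0,0,-0.2, 0,0,-0.006,0,0,0,-0.2]'
```

```text
clock: 12.55
tcp_pos: [0.5178, -0.0889, 0.0312]
orientation: [-0.0, 0.209, 0.978, 0.0]
wrist_force: [-0.8, 0.0, -2.6]
finger_gap: 0.0418
grip_force: 41.1
clock: 12.8
tcp_pos: [0.5178, -0.089, 0.03]
orientation: [-0.0, 0.209, 0.978, 0.0]
wrist_force: [0.3, -0.3, -2.0]
finger_gap: 0.0416
grip_force: 41.1
```

```bash

python3 -m jog '[0,0,-0.003,0,0,0,-0.2, 0,0,-0.003,0,0,0,-0.2]'
python3 -m jog '[0,0,-0.003,0,0,0,-0.2, 0,0,-0.003,0,0,0,-0.2]'
```

```text
clock: 12.97
tcp_pos: [0.5179, -0.089, 0.0296]
orientation: [0.0, 0.209, 0.978, 0.0]
wrist_force: [-0.2, 0.3, -1.4]
finger_gap: 0.0418
grip_force: 41.1
clock: 13.13
tcp_pos: [0.5179, -0.089, 0.0294]
orientation: [0.0, 0.209, 0.978, -0.0]
wrist_force: [-2.2, -0.1, 3.5]
finger_gap: 0.0414
grip_force: 41.5
```

```bash

python3 -m jog '[0,0,0,0,0,0,0.05, 0,0,0,0,0,0,0.2, 0,0,0,0,0,0,0.5, 0,0,0,0,0,0,0.5, 0,0,0.06,0,0,0,0.5, 0,0,0.2,0,0,0,0.5, 0,0,0.35,0,0,0,0.6, 0.02,0.15,0.4,0,0,0,0.75, 0.04,0.35,0.4,0,0,0,0.75, 0.06,0.55,0.4,0,0,0,0.75, 0.08,0.75,0.4,0,0,0,0.75, 0.1,0.95,0.4,0,0,0,0.75]'
python3 -m jog '[0.02,0.2,0,0,0,0,0.75, 0.05,0.45,0,0,0,0,0.75, 0.08,0.7,0,0,0,0,0.75, 0.09,0.82,0,0,0,0,0.75, 0.092,0.866,0,0,0,0,0.75, 0.092,0.866,-0.1,0,0,0,0.75, 0.092,0.866,-0.2,0,0,0,0.75, 0.092,0.866,-0.3,0,0,0,0.75, 0.092,0.866,-0.3,0,0,0,0.75, 0.092,0.866,-0.3,0,0,0,0.75]'
python3 - <<'E'
from h import *
p,d=eyes.read_camera("side");X=cloud("side",d)
print(env.get_state()["tcp_pos"])
for z in (.05,.054,.065,.07,.074):
    q=X[(d>0)&(np.abs(X[...,0]-.516)<.03)&(np.abs(X[...,1]+.087)<.03)&(abs(X[...,2]-z)<.002)]
    if len(q):print(z,len(q),q.min(0).round(4),q.max(0).round(4))
q=X[(d>0)&(np.abs(X[...,0]-.516)<.03)&(np.abs(X[...,1]+.087)<.03)];print(np.percentile(q[:,2],[90,95,98,99.5]))
cv2.imwrite("pics/v6.png",cv2.resize(p[150:330,260:420,::-1],(533,600),interpolation=cv2.INTER_CUBIC))
E
```

```text
clock: 14.13
tcp_pos: [0.538, 0.1026, 0.1092]
orientation: [0.0, 0.21, 0.978, 0.0]
wrist_force: [1.2, 0.3, -0.9]
finger_gap: 0.0746
grip_force: 0.0
clock: 14.97
tcp_pos: [0.555, 0.2735, 0.0478]
orientation: [-0.001, 0.209, 0.978, -0.001]
wrist_force: [0.7, -0.5, 0.4]
finger_gap: 0.0748
grip_force: 0.0
[0.5562228  0.27386023 0.04920854]
0.05 26 [ 0.4966 -0.088   0.0484] [ 0.5365 -0.0667  0.052 ]
0.054 39 [ 0.4959 -0.0906  0.052 ] [ 0.5378 -0.0651  0.056 ]
0.065 21 [ 0.4951 -0.0892  0.063 ] [ 0.5324 -0.0665  0.0667]
0.07 41 [ 0.4949 -0.1006  0.068 ] [ 0.5358 -0.0654  0.072 ]
0.074 56 [ 0.4953 -0.1056  0.0721] [ 0.5364 -0.0641  0.0759]
[0.0776358  0.07918489 0.07978653 0.08086389]
```

View pics/v6.png

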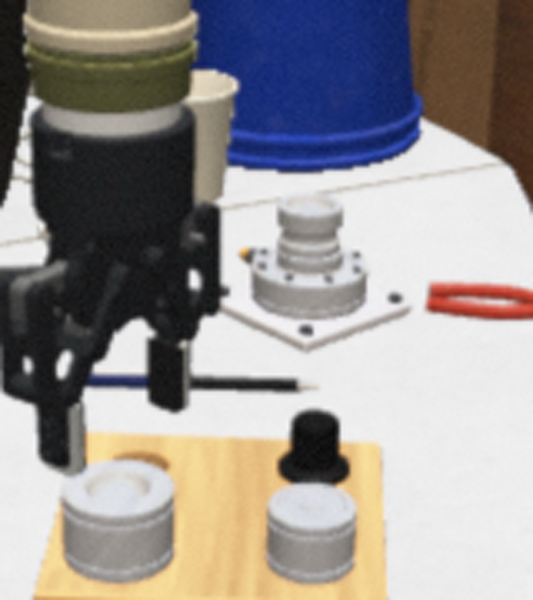

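```bash

python3 -m jog '[0,0,-0.07,0,0,0,0.75, 0,0,-0.14,0,0,0,0.75, 0,0,-0.21,0,0,0,0.75, 0,0,-0.25,0,0,0,0.75, 0,0,-0.265,0,0,0,0.7, 0,0,-0.265,0,0,0,0.5, 0,0,-0.265,0,0,0,0.42]' 70
python3 -m jog '[0,0,0,0,0,0,0.38, 0,0,0,0,0,0,0.34, 0,0,0,0,0,0,0.28, 0,0,0,0,0,0,0.2, 0,0,0,0,0,0,0.1,0,0,0,0,0,0,0.1]'
```

```text
clock: 15.6
tcp_pos: [0.557, 0.2743, -0.0031]
orientation: [0.001, 0.209, 0.978, 0.0]
wrist_force: [0.6, -0.7, 0.7]
finger_gap: 0.0607
grip_force: 0.0
clock: 16.1
tcp_pos: [0.5569, 0.2742, -0.0025]
orientation: [0.001, 0.209, 0.978, 0.0]
wrist_force: [-1.1, -2.9, 6.9]
finger_gap: 0.054
grip_force: 72.0
```

```bash

python3 -m jog '[0,0,0.02,0,0,0,0.1, 0,0,0.05,0,0,0,0.1, 0,0,0.15,0,0,0,0.1, 0,0,0.28,0,0,0,0.1, 0,0,0.39,0,0,0,0.1, -0.005,-0.05,0.45,0,0,0,0.1, -0.02,-0.2,0.45,0,0,0,0.1, -0.04,-0.37,0.45,0,0,0,0.1, -0.06,-0.55,0.45,0,0,0,0.1, -0.08,-0.73,0.45,0,0,0,0.1, -0.1,-0.92,0.45,0,0,0,0.1]'
python3 -m jog '[-0.02,-0.18,0,0,0,0,0.1, -0.04,-0.36,0,0,0,0,0.1, -0.06,-0.54,0,0,0,0,0.1, -0.08,-0.72,0,0,0,0,0.1, -0.09,-0.82,0,0,0,0,0.1, -0.095,-0.88,0,0,0,0,0.1, -0.095,-0.895,0,0,0,0,0.1, -0.095,-0.895,0,0,0,0,0.1, -0.095,-0.895,0,0,0,0,0.1, -0.095,-0.895,0,0,0,0,0.1]'
cat > chk.py <<'E'
from h import *
import sys
p,d=eyes.read_camera("side");X=cloud("side",d)
np.savez("pics/last.npz",p=p,d=d)
print(env.get_state()["tcp_pos"])
for z in np.arange(*map(float,sys.argv[1:4])):
    q=X[(d>0)&(np.abs(X[...,0]-.516)<.05)&(np.abs(X[...,1]+.087)<.06)&(abs(X[...,2]-z)<.002)]
    if len(q):print(z.round(3),len(q),q.min(0).round(4),q.max(0).round(4))
a=[int(v) for v in sys.argv[4:8]]
cv2.imwrite("pics/"+sys.argv[8],cv2.resize(p[a[1]:a[3],a[0]:a[2],::-1],None,fx=6,fy=6,interpolation=cv2.INTER_CUBIC))
E
python3 chk.py .066 .15 .004 310 160 400 250 v7.png
```

```text
clock: 17.02
tcp_pos: [0.5344, 0.0887, 0.0849]
orientation: [-0.001, 0.209, 0.978, -0.0]
wrist_force: [0.5, -0.5, -8.3]
finger_gap: 0.0541
grip_force: 76.4
clock: 17.85
tcp_pos: [0.5169, -0.0875, 0.0856]
orientation: [-0.0, 0.209, 0.978, 0.0]
wrist_force: [0.1, 1.0, -7.4]
finger_gap: 0.0536
grip_force: 76.6
[ 0.51705799 -0.08738197  0.08571106]
0.066 27 [ 0.4949 -0.0874  0.064 ] [ 0.5361 -0.0666  0.068 ]
0.07 40 [ 0.4945 -0.1005  0.0681] [ 0.5361 -0.0635  0.072 ]
0.074 59 [ 0.4949 -0.1085  0.0721] [ 0.5358 -0.0646  0.076 ]
0.078 89 [ 0.495  -0.1081  0.076 ] [ 0.5375 -0.0642  0.08  ]
0.082 9 [ 0.4973 -0.1032  0.0802] [ 0.5328 -0.0691  0.081 ]
0.102 4 [ 0.5104 -0.0792  0.1004] [ 0.5167 -0.0757  0.1013]
0.106 2 [ 0.5021 -0.0664  0.1067] [ 0.5236 -0.0645  0.1078]
0.11 44 [ 0.4874 -0.0847  0.1082] [ 0.5409 -0.0531  0.112 ]
0.114 45 [ 0.488  -0.0911  0.1125] [ 0.5409 -0.0551  0.116 ]
0.118 33 [ 0.4882 -0.0895  0.1162] [ 0.5387 -0.0526  0.1199]
0.122 42 [ 0.488  -0.0859  0.12  ] [ 0.536  -0.0536  0.124 ]
0.126 42 [ 0.4878 -0.0833  0.1241] [ 0.5376 -0.0488  0.1279]
0.13 50 [ 0.4879 -0.0859  0.1281] [ 0.5398 -0.0466  0.1319]
0.134 45 [ 0.4883 -0.0844  0.132 ] [ 0.5394 -0.045   0.136 ]
0.138 49 [ 0.4882 -0.1061  0.136 ] [ 0.5397 -0.0479  0.1399]
0.142 73 [ 0.4884 -0.1064  0.14  ] [ 0.5384 -0.0464  0.144 ]
0.146 112 [ 0.4886 -0.1191  0.1441] [ 0.5375 -0.0484  0.148 ]
```

View pics/v7.png

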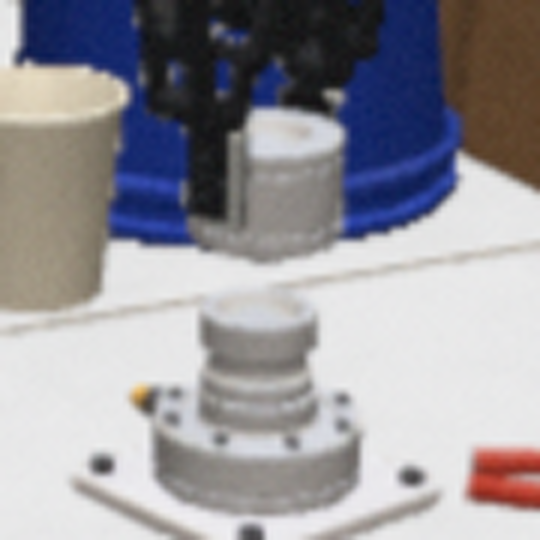

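```bash
cat > fit.py <<'E'
from h import *
from scipy.optimize import least_squares
def fit(z0,z1,r,f="pics/last.npz"):
    f=np.load(f);p,d=f["p"],f["d"];X=cloud("side",d)
    m=(d>0)&(p.min(2)>110)&(np.abs(X[...,0]-.516)<.045)&(np.abs(X[...,1]+.087)<.05)&(X[...,2]>z0)&(X[...,2]<z1)
    q=X[m];q=q[q[:,1]>-.088]
    s=least_squares(lambda c:np.hypot(q[:,0]-c[0],q[:,1]-c[1])-r,[.516,-.087],loss="soft_l1",f_scale=.001)
    print(len(q),s.x.round(4),"rms",np.sqrt(np.median(s.fun**2)).round(4))
E
python3 -c "
from fit import *
fit(.065,.075,.022);fit(.109,.120,.028);fit(.12,.14,.028);print(env.get_state()['tcp_pos'])"
```

```text
74 [ 0.517  -0.0892] rms 0.001
104 [ 0.5163 -0.0869] rms 0.0011
136 [ 0.5169 -0.0867] rms 0.0014
[ 0.51705799 -0.08738197  0.08571106]
```

```bash

python3 -m jog '[0.0035,-0.0085,0,0,0,0,0.1, 0.0035,-0.0085,-0.025,0,0,0,0.1, 0.0035,-0.0085,-0.05,0,0,0,0.1, 0.0035,-0.0085,-0.07,0,0,0,0.1, 0.0035,-0.0085,-0.08,0,0,0,0.1, 0.0035,-0.0085,-0.085,0,0,0,0.1,0.0035,-0.0085,-0.085,0,0,0,0.1]'
python3 -m jog '[0,0,-0.005,0,0,0,0.1, 0,0,-0.01,0,0,0,0.1, 0,0,-0.015,0,0,0,0.1, 0,0,-0.015,0,0,0,0.1]'
```

```text
clock: 18.48
tcp_pos: [0.5176, -0.0903, 0.0684]
orientation: [-0.0, 0.209, 0.978, 0.0]
wrist_force: [0.9, -1.4, -8.7]
finger_gap: 0.0538
grip_force: 76.6
clock: 18.82
tcp_pos: [0.5179, -0.0905, 0.0658]
orientation: [-0.0, 0.209, 0.978, 0.0]
wrist_force: [-0.5, -0.7, -8.1]
finger_gap: 0.0537
grip_force: 76.6
```

```bash

python3 -m jog '[0,0.005,0,0,0,0,0.1, 0,0.005,-0.005,0,0,0,0.1, 0,0.005,-0.01,0,0,0,0.1, 0,0.005,-0.01,0,0,0,0.1]'
python3 -m jog '[0,0,-0.005,0,0,0,0.1, 0,0,-0.01,0,0,0,0.1, 0,0,-0.01,0,0,0,0.1]'
```

```text
clock: 19.15
tcp_pos: [0.5178, -0.0894, 0.0637]
orientation: [-0.0, 0.209, 0.978, 0.0]
wrist_force: [-0.6, -0.0, -7.6]
finger_gap: 0.0541
grip_force: 76.6
clock: 19.4
tcp_pos: [0.5178, -0.0894, 0.0617]
orientation: [-0.0, 0.209, 0.978, 0.0]
wrist_force: [0.3, -0.5, -8.7]
finger_gap: 0.0537
grip_force: 76.6
```

Foot is ~6 mm in, no contact. Continue.

```bash

python3 -m jog '[0,0,-0.004,0,0,0,0.1, 0,0,-0.008,0,0,0,0.1, 0,0,-0.01,0,0,0,0.1, 0,0,-0.01,0,0,0,0.1]'
python3 -m jog '[0,0,-0.003,0,0,0,0.1, 0,0,-0.006,0,0,0,0.1, 0,0,-0.006,0,0,0,0.1]'
python3 -m jog '[0,0,-0.003,0,0,0,0.1, 0,0,-0.003,0,0,0,0.1]'
```

```text
clock: 19.73
tcp_pos: [0.5178, -0.0894, 0.0598]
orientation: [-0.0, 0.209, 0.978, 0.0]
wrist_force: [0.4, 0.1, -7.4]
finger_gap: 0.0534
grip_force: 76.6
clock: 19.98
tcp_pos: [0.5178, -0.0894, 0.0586]
orientation: [-0.0, 0.209, 0.978, 0.0]
wrist_force: [-0.7, 0.5, -7.6]
finger_gap: 0.0537
grip_force: 76.6
clock: 20.15
tcp_pos: [0.5179, -0.0895, 0.058]
orientation: [-0.0, 0.209, 0.978, 0.0]
wrist_force: [-0.9, -0.0, -7.4]
finger_gap: 0.0537
grip_force: 76.6
```

```bash

python3 -m jog '[0,0,-0.002,0,0,0,0.1, 0,0,-0.002,0,0,0,0.1]'
python3 -m jog '[0,0,-0.002,0,0,0,0.1, 0,0,-0.002,0,0,0,0.1]'
```

```text
clock: 20.32
tcp_pos: [0.518, -0.0895, 0.0577]
orientation: [0.0, 0.209, 0.978, 0.0]
wrist_force: [-0.4, 0.5, -7.1]
finger_gap: 0.0537
grip_force: 76.7
clock: 20.48
tcp_pos: [0.518, -0.0895, 0.0577]
orientation: [0.0, 0.209, 0.978, 0.0]
wrist_force: [-1.5, 0.4, -4.6]
finger_gap: 0.0536
grip_force: 77.0
```

```bash

python3 -m jog '[0,0,-0.002,0,0,0,0.1, 0,0,-0.002,0,0,0,0.1]'
python3 -m jog '[0,0,-0.001,0,0,0,0.1, 0,0,-0.001,0,0,0,0.1]'
```

```text
clock: 20.65
tcp_pos: [0.5181, -0.0895, 0.0576]
orientation: [0.0, 0.209, 0.978, -0.0]
wrist_force: [-2.3, 0.9, 1.2]
finger_gap: 0.0536
grip_force: 77.4
clock: 20.82
tcp_pos: [0.5182, -0.0895, 0.0576]
orientation: [0.0, 0.209, 0.978, -0.0]
wrist_force: [-4.2, 0.5, 5.2]
finger_gap: 0.054
grip_force: 77.7
```

```bash

python3 -m jog '[0,0,0,0,0,0,0.36, 0,0,0,0,0,0,0.5, 0,0,0,0,0,0,0.75, 0,0,0,0,0,0,0.75, 0,0,0.06,0,0,0,0.75, 0,0,0.2,0,0,0,0.75, 0,0,0.3,0,0,0,0.75, -0.02,0.12,0.3,0,0,0,0.75, -0.05,0.32,0.3,0,0,0,0.75, -0.08,0.52,0.3,0,0,0,0.75, -0.11,0.72,0.3,0,0,0,0.75, -0.14,0.92,0.3,0,0,0,0.75]'
python3 -m jog '[-0.03,0.2,0,0,0,0,0.75, -0.06,0.4,0,0,0,0,0.75, -0.1,0.6,0,0,0,0,0.75, -0.13,0.75,0,0,0,0,0.75, -0.142,0.832,0,0,0,0,0.75, -0.142,0.832,-0.1,0,0,0,0.7, -0.142,0.832,-0.22,0,0,0,0.65, -0.142,0.832,-0.34,0,0,0,0.65, -0.142,0.832,-0.34,0,0,0,0.65, -0.142,0.832,-0.34,0,0,0,0.65]'
python3 chk.py .114 .126 .004 310 160 400 250 v8.png
python3 -c "
from fit import *
fit(.065,.075,.022);fit(.080,.095,.028);fit(.095,.116,.028)"
```

```text
clock: 21.82
tcp_pos: [0.4899, 0.096, 0.117]
orientation: [0.001, 0.21, 0.978, 0.0]
wrist_force: [0.2, -0.5, -0.2]
finger_gap: 0.0749
grip_force: 0.0
clock: 22.65
tcp_pos: [0.4603, 0.2606, 0.0478]
orientation: [-0.001, 0.209, 0.978, -0.001]
wrist_force: [1.0, 0.0, -0.6]
finger_gap: 0.0702
grip_force: 0.0
[0.46162673 0.26094006 0.04910436]
0 [ 0.516 -0.087] rms nan
0 [ 0.516 -0.087] rms nan
0 [ 0.516 -0.087] rms nan
  return _methods._mean(a, axis=axis, dtype=dtype,
  ret = ret.dtype.type(ret / rcount)
```

```bash

python3 - <<'E'
from h import *
p,d=eyes.read_camera("top");X=cloud("top",d)
q=X[(d>0)&(np.abs(X[...,0]-.516)<.05)&(np.abs(X[...,1]+.087)<.05)&(X[...,2]>.085)]
t=q[q[:,2]>.11];print(len(q),len(t),q.max(0) if len(q) else 0,t.mean(0) if len(t) else 0, cv2.minEnclosingCircle(t[:,:2].astype(np.float32)) if len(t) else 0)
E
python3 -m jog '[0,0,-0.07,0,0,0,0.65, 0,0,-0.14,0,0,0,0.65, 0,0,-0.2,0,0,0,0.65, 0,0,-0.24,0,0,0,0.65, 0,0,-0.255,0,0,0,0.4, 0,0,-0.255,0,0,0,0.2, 0,0,-0.255,0,0,0,0.14]' 55
python3 -m jog '[0,0,0,0,0,0,0.1, 0,0,0,0,0,0,0.06, 0,0,0,0,0,0,0.0, 0,0,0,0,0,0,-0.1, 0,0,0,0,0,0,-0.2,0,0,0,0,0,0,-0.2]'
```

```text
857 700 [ 0.54557704 -0.06112234  0.12298436] [ 0.51733408 -0.08886216  0.11652562] ((0.5175004005432129, -0.08881884813308716), 0.02827518805861473)
clock: 23.33
tcp_pos: [0.4623, 0.2612, -0.0014]
orientation: [0.001, 0.209, 0.978, 0.0]
wrist_force: [0.9, -0.3, 0.3]
finger_gap: 0.0486
grip_force: 0.0
clock: 23.83
tcp_pos: [0.4622, 0.2611, -0.0012]
orientation: [0.001, 0.209, 0.978, 0.0]
wrist_force: [-1.1, -1.7, 5.4]
finger_gap: 0.0425
grip_force: 54.8
```

```bash

python3 -m jog '[0,0,0.02,0,0,0,-0.2, 0,0,0.06,0,0,0,-0.2, 0,0,0.18,0,0,0,-0.2, 0,0,0.34,0,0,0,-0.2, 0,0,0.5,0,0,0,-0.2, 0.01,-0.06,0.61,0,0,0,-0.2, 0.03,-0.2,0.66,0,0,0,-0.2, 0.06,-0.38,0.66,0,0,0,-0.2, 0.09,-0.56,0.66,0,0,0,-0.2, 0.12,-0.74,0.66,0,0,0,-0.2, 0.15,-0.92,0.66,0,0,0,-0.2]'
python3 -m jog '[0.03,-0.18,0,0,0,0,-0.2, 0.06,-0.36,0,0,0,0,-0.2, 0.09,-0.54,0,0,0,0,-0.2, 0.11,-0.7,0,0,0,0,-0.2, 0.125,-0.79,0,0,0,0,-0.2, 0.129,-0.82,0,0,0,0,-0.2, 0.129,-0.83,0,0,0,0,-0.2, 0.129,-0.83,0,0,0,0,-0.2, 0.129,-0.83,0,0,0,0,-0.2, 0.129,-0.83,0,0,0,0,-0.2, 0.129,-0.83,0,0,0,0,-0.2]'
python3 chk.py .118 .15 .004 310 130 400 230 v8.png
python3 -c "
from fit import *
fit(.065,.075,.022);fit(.080,.116,.028);fit(.146,.156,.022);fit(.146,.17,.022);"
```

```text
clock: 24.75
tcp_pos: [0.4911, 0.0756, 0.13]
orientation: [-0.0, 0.209, 0.978, 0.0]
wrist_force: [0.4, -0.2, -4.3]
finger_gap: 0.0423
grip_force: 57.1
clock: 25.67
tcp_pos: [0.5171, -0.0878, 0.1298]
orientation: [-0.0, 0.208, 0.978, 0.0]
wrist_force: [-0.7, 0.2, -3.9]
finger_gap: 0.0423
grip_force: 57.0
[ 0.51720649 -0.08792565  0.12978511]
0.118 143 [ 0.4905 -0.116   0.116 ] [ 0.5426 -0.0588  0.12  ]
0.122 18 [ 0.4938 -0.1083  0.1201] [ 0.5366 -0.0604  0.1211]
0.142 3 [ 0.5096 -0.0807  0.1428] [ 0.5183 -0.0794  0.1436]
0.146 11 [ 0.5058 -0.0827  0.1442] [ 0.5229 -0.0726  0.1473]
79 [ 0.5167 -0.0898] rms 0.0009
367 [ 0.517  -0.0898] rms 0.0011
44 [ 0.5163 -0.0882] rms 0.0009
140 [ 0.5166 -0.0873] rms 0.0012
```

View pics/v8.png

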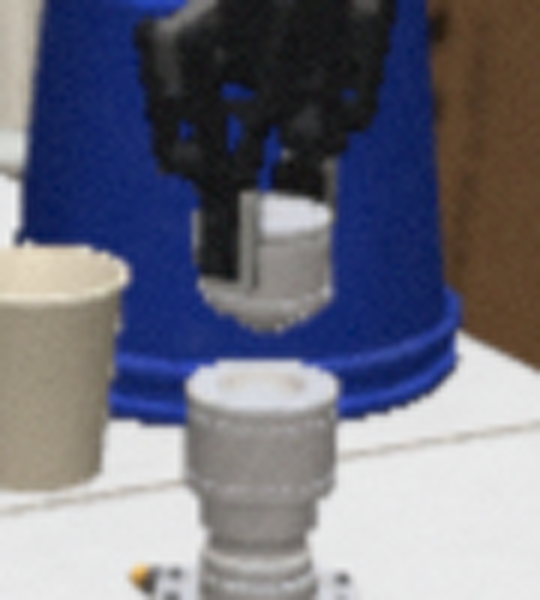

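```bash

python3 -m jog '[0.0025,-0.005,0,0,0,0,-0.2, 0.0025,-0.005,-0.03,0,0,0,-0.2, 0.0025,-0.005,-0.06,0,0,0,-0.2, 0.0025,-0.005,-0.085,0,0,0,-0.2, 0.0025,-0.005,-0.095,0,0,0,-0.2, 0.0025,-0.005,-0.1,0,0,0,-0.2, 0.0025,-0.005,-0.1,0,0,0,-0.2, 0.0025,-0.005,-0.1,0,0,0,-0.2]'
python3 -m jog '[0,0,-0.005,0,0,0,-0.2, 0,0,-0.01,0,0,0,-0.2, 0,0,-0.01,0,0,0,-0.2]'
```

```text
clock: 26.38
tcp_pos: [0.5179, -0.0901, 0.1097]
orientation: [-0.0, 0.209, 0.978, 0.0]
wrist_force: [-0.4, 0.3, -3.7]
finger_gap: 0.0424
grip_force: 57.0
clock: 26.63
tcp_pos: [0.5179, -0.0901, 0.1077]
orientation: [0.0, 0.209, 0.978, 0.0]
wrist_force: [0.4, 0.5, -4.9]
finger_gap: 0.0424
grip_force: 57.0
```

```bash

python3 -m jog '[0,0.003,0,0,0,0,-0.2, 0,0.003,-0.005,0,0,0,-0.2, 0,0.003,-0.01,0,0,0,-0.2, 0,0.003,-0.01,0,0,0,-0.2]'
python3 -m jog '[0,0,-0.004,0,0,0,-0.2, 0,0,-0.008,0,0,0,-0.2, 0,0,-0.012,0,0,0,-0.2,0,0,-0.012,0,0,0,-0.2]'
```

```text
clock: 26.97
tcp_pos: [0.5177, -0.0894, 0.1055]
orientation: [-0.0, 0.209, 0.978, 0.0]
wrist_force: [-0.3, -0.1, -4.5]
finger_gap: 0.0423
grip_force: 57.0
clock: 27.3
tcp_pos: [0.5177, -0.0894, 0.1031]
orientation: [-0.0, 0.209, 0.978, 0.0]
wrist_force: [0.9, -0.0, -4.0]
finger_gap: 0.0425
grip_force: 57.0
```

```bash

python3 -m jog '[0,0,-0.004,0,0,0,-0.2, 0,0,-0.008,0,0,0,-0.2, 0,0,-0.008,0,0,0,-0.2]'
python3 -m jog '[0,0,-0.003,0,0,0,-0.2, 0,0,-0.003,0,0,0,-0.2]'
```

```text
clock: 27.55
tcp_pos: [0.5178, -0.0894, 0.1016]
orientation: [-0.0, 0.209, 0.978, 0.0]
wrist_force: [-0.7, 0.6, -4.0]
finger_gap: 0.0426
grip_force: 57.0
clock: 27.72
tcp_pos: [0.5178, -0.0895, 0.101]
orientation: [-0.0, 0.209, 0.978, 0.0]
wrist_force: [-0.6, -0.1, -4.0]
finger_gap: 0.0424
grip_force: 57.0
```

```bash

python3 -m jog '[0,0,-0.003,0,0,0,-0.2, 0,0,-0.006,0,0,0,-0.2, 0,0,-0.006,0,0,0,-0.2]'
python3 -m jog '[0,0,-0.003,0,0,0,-0.2, 0,0,-0.003,0,0,0,-0.2]'
```

```text
clock: 27.97
tcp_pos: [0.5178, -0.0894, 0.0998]
orientation: [-0.0, 0.209, 0.978, 0.0]
wrist_force: [-0.0, -0.0, -4.1]
finger_gap: 0.0424
grip_force: 57.0
clock: 28.13
tcp_pos: [0.5178, -0.0894, 0.0992]
orientation: [-0.0, 0.209, 0.978, 0.0]
wrist_force: [0.3, 0.9, -4.1]
finger_gap: 0.0424
grip_force: 57.0
```

```bash

python3 -m jog '[0,0,-0.002,0,0,0,-0.2, 0,0,-0.002,0,0,0,-0.2]'
python3 -m jog '[0,0,-0.002,0,0,0,-0.2, 0,0,-0.002,0,0,0,-0.2]'
```

```text
clock: 28.3
tcp_pos: [0.5179, -0.0895, 0.099]
orientation: [0.0, 0.209, 0.978, 0.0]
wrist_force: [-0.2, -0.4, -4.1]
finger_gap: 0.0426
grip_force: 57.0
clock: 28.47
tcp_pos: [0.518, -0.0895, 0.0989]
orientation: [0.0, 0.209, 0.978, 0.0]
wrist_force: [-0.4, 0.5, -1.2]
finger_gap: 0.0428
grip_force: 57.2
```

Contact at the home height; transfer the weight, release, back off.

```bash

python3 -m jog '[0,0,-0.002,0,0,0,-0.2, 0,0,-0.002,0,0,0,-0.2]'
python3 -m jog '[0,0,0,0,0,0,0.05, 0,0,0,0,0,0,0.2, 0,0,0,0,0,0,0.6, 0,0,0,0,0,0,0.6, 0,0,0.06,0,0,0,0.6, 0,0,0.2,0,0,0,0.6, 0,0,0.4,0,0,0,0.6, -0.1,0.2,0.4,0,0,0,0.6, -0.2,0.4,0.4,0,0,0,0.6, -0.3,0.6,0.4,0,0,0,0.6, -0.4,0.8,0.4,0,0,0,0.6,-0.4,0.8,0.4,0,0,0,0.6]'
python3 -m jog '[-0.1,0.3,0,0,0,0,0.6, -0.2,0.6,0,0,0,0,0.6, -0.3,0.9,0,0,0,0,0.6, -0.3,0.9,0,0,0,0,0.6, -0.3,0.9,0,0,0,0,0.6]'
python3 chk.py .145 .157 .004 250 130 410 330 x9.png
python3 - <<'E'
from fit import *
fit(.05,.06,.021);fit(.065,.075,.022);fit(.080,.116,.028);fit(.121,.149,.022)
p,_=eyes.read_camera("top");q,_=eyes.read_camera("side")
A=cv2.resize(p[120:370,160:480,::-1],(800,625))[:600,:500]
a=cv2.resize(p[130:350,160:440,::-1],(430,338));b=cv2.resize(q[140:350,250:450,::-1],(370,389))
W=np.zeros((400,800,3),np.uint8);W[:338,:430]=a;W[:389,430:]=b;cv2.imwrite("pics/v9.png",W)
E
```

```text
clock: 28.63
tcp_pos: [0.5182, -0.0895, 0.0988]
orientation: [0.001, 0.209, 0.978, -0.0]
wrist_force: [-0.6, 1.0, 2.9]
finger_gap: 0.0428
grip_force: 57.5
clock: 29.63
tcp_pos: [0.4346, 0.074, 0.1782]
orientation: [-0.001, 0.208, 0.978, 0.001]
wrist_force: [-0.2, 0.1, -0.9]
finger_gap: 0.0683
grip_force: 0.0
clock: 30.05
tcp_pos: [0.3767, 0.2535, 0.1783]
orientation: [0.0, 0.208, 0.978, 0.001]
wrist_force: [0.1, -1.6, -0.2]
finger_gap: 0.0681
grip_force: 0.0
[0.37604973 0.25551258 0.17831332]
0.145 37 [ 0.4955 -0.0872  0.1431] [ 0.5355 -0.0632  0.1468]
0.149 33 [ 0.4952 -0.0832  0.1471] [ 0.5362 -0.063   0.1509]
0.153 111 [ 0.4952 -0.1078  0.1511] [ 0.5374 -0.0644  0.1547]
86 [ 0.5161 -0.0905] rms 0.0013
78 [ 0.5162 -0.0891] rms 0.0009
376 [ 0.5169 -0.0897] rms 0.0012
224 [ 0.5168 -0.0899] rms 0.001
```

View pics/v9.png

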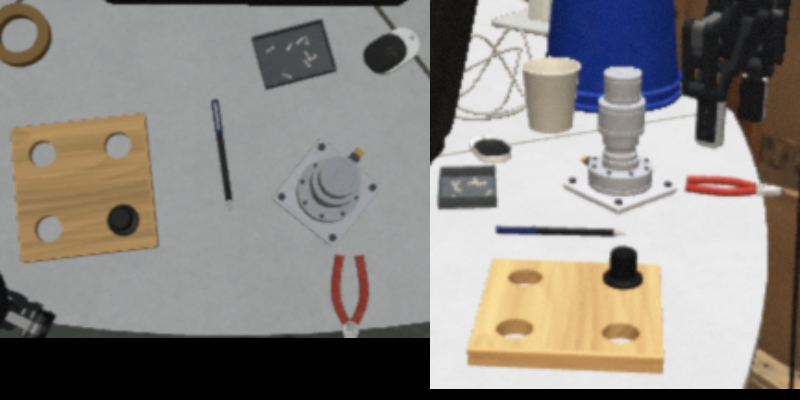

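The picture shows the stack upright and centred on the cell, at about (620,130) in the right panel. The top is at 152–153 mm, as it should be. The plug is in its pocket and the other things on the desk haven't moved.

```bash
python3 -c "
from workcell import env
print(env.hand_in())"
```

```text
the job is handed in; nothing more can be done
None
```

The job is done and handed in at about 30 s: the plug is parked in the small free pocket, and the button, large weight and small weight are stacked upright and centred on the load cell, each lowered until it touched and then released.

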